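Load the chocolate melter and set its dial by counting clicks

TASK

Load the open chocolate melter: lay the chocolate block flat in its pan, then put the lid on so that it sits fully down on the pan's rim all round. Once it is covered, turn the dial back to its off stop, and from there set it five clicks up, counting the clicks because the scale has no numbers. Leave the scraper and the sieve where they are.

Things in the scene. Friction and masses are not known exactly. Their poses are not given: they have to be found in the camera images.
- melter: Fixed countertop chocolate melter, a stainless case 300 mm (its x) by 210 mm (its y) by 115 mm high with a steel pan let into its rear half and a flat control deck with the dial in front. Origin: centre of the underside, on the worktop. Its x axis points from the deck (front, nearest the robot) to the pan (rear), z up.
- melter_well (a point): Centre of the pan's flat inner floor, 56 mm above the worktop; 55 mm behind the melter's origin along the melter's x; axes as the melter's. The pan is open on top, inside 146 mm (x) by 160 mm (y), upright walls; its rim (8 mm wide all round) is 118 mm above the worktop, 62 mm above this point.
- dial (a joint): Angle of the dial in rad: 0 at the off stop (pointer to the rear, at the one long thick mark on the deck), growing clockwise seen from above, with a detent (click) every 0.5236 rad (30 degrees) and a stop at 4.712 (nine clicks). It snaps into the nearest click when let go; turning past a click takes about 0.1 N m. It starts at the first, second or third click.
- dial_grip (a point): Point on the dial's vertical axis at the height to grip, 149 mm above the worktop and 92 mm in front of the melter's origin (along its -x). Turns with the dial: x axis along the grip bar, towards the end with the white pointer line; z up. The black grip bar is 60 mm long, 16 mm wide and 34 mm high, its top 10 mm above this point, on a round skirt 64 mm wide whose top is 23 mm below this point. Deck marks around it: a long thick one at off, nine thin ones, one per click.
- lid: Loose stainless lid, 162 mm (x) by 176 mm (y), 0.26 kg; lies on the worktop to the left of the melter (at +y), handle up, at the start. Origin: centre of the underside of its locating skirt, a frame 134 by 148 mm and 8 mm deep under the plate, which drops into the pan with 6 mm to spare on each side. Seated, the origin is 110 mm above the worktop (54 mm above point melter_well), straight above that point. z up, x and y as the melter's when seated (a half turn is as good).
- lid_handle (a point): Middle of the lid's black bridge handle, 50 mm above the lid's origin: a flat bar 100 mm long along the lid's y, 12 mm wide (x), 10 mm thick, with 33 mm of free height under it; legs at its two ends.
- chocolate: Loose dark chocolate block, 120 mm (x) by 56 mm (y) by 36 mm high, about 0.3 kg, scored in eight on top. Origin: centre of its underside; z up. Lies to the right of the melter (at -y), in the nearer or the farther place, the scraper in the other.
- scraper: Bystander: bench scraper, steel blade and dark wooden handle, 105 mm (x) by 150 mm (y), 24 mm high, lying to the right of the melter. Origin: under its middle.
- sieve: Bystander: small hand sieve, bowl 96 mm wide and 33 mm high with a handle reaching 165 mm from the bowl's centre along its y, lying behind the lid, to the left of the melter, its handle pointing away from the robot. Origin: under the bowl's centre. (A fixed aluminium pan of muffins, 70 mm high, stands far left, beyond y = 600 mm.)

How it is judged:
On the way, in this order (a step that is already met when the one before it is completed fails the run):
1. the chocolate block lies flat on the pan's floor, let go (z of chocolate in the frame of melter_well below 0.008 m and horizontal distance between chocolate and melter_well below 0.06 m and angle between chocolate's own z axis and vertical below 0.15 rad and contact force between the fingers and chocolate below 0.2 N), for 0.1 s.
2. the lid is back, fully down on the pan's rim, let go (z of lid in the frame of melter_well between 0.05 and 0.057 m and horizontal distance between lid and melter_well below 0.012 m and angle between lid's own z axis and vertical below 0.04 rad and contact force between the fingers and lid below 0.2 N), for 0.1 s.
3. with the melter covered, the dial is turned back to its off stop (value of joint dial below 0.12 rad and z of lid in the frame of melter_well below 0.057 m), for 0.1 s.
At the end, for the whole second after the job is handed in: Dial at rest at the fifth click (2.618 rad, within 0.16); block flat on the pan floor (origin within 8 mm of the floor and 60 mm of the centre, tilt under 0.15 rad); lid seated (origin 50 to 57 mm above the pan floor, within 12 mm of its centre, tilt under 0.04 rad); all still (value of joint dial between 2.46 and 2.78 rad and z of chocolate in the frame of melter_well below 0.008 m and horizontal distance between chocolate and melter_well below 0.06 m and angle between chocolate's own z axis and vertical below 0.15 rad and z of lid in the frame of melter_well between 0.05 and 0.057 m and horizontal distance between lid and melter_well below 0.012 m and angle between lid's own z axis and vertical below 0.04 rad and linear speed of each of lid, chocolate below 0.02 m/s); the robot touches nothing.
It fails at once if the scraper is moved by more than 30 mm (distance of scraper from where it was at the start of the episode above 0.03 m).
It fails at once if the sieve is moved by more than 30 mm (distance of sieve from where it was at the start of the episode above 0.03 m).
It also fails if it takes over 72 s, if anything falls off the work surface, if the arm or the gripper's body presses on something with over 40 N, if the wrist force passes 120 N, or if a joint passes its speed limit or range.

ROBOT

A 6-joint arm with a two-finger parallel gripper is mounted at the origin on the work surface. World frame = base frame: x ahead of the robot, y to its left, z up, the work surface at z = 0. Lengths are in m, angles in rad, forces in N, time in s.
With the tool pointing down it reaches from about 0.3 to 0.75 m from the base axis. Payload 8.5 kg.
Tool frame: the origin (TCP) lies on the mounting face of the last link; the fingertips stand 173 mm ahead of it and the grasp point (between the pads) lies 155 mm ahead of it (ctrl.tip_extent is the distance from the TCP to the fingertips, in m); z points along the fingers, x is the direction in which the jaws open and shut, and the axes are right-handed (so a half turn about z gives the same grasp; the last joint's range is limited). The gripper opens to 85 mm and grips with 20 to 120 N. Pads are 22 mm wide; open, the fingers measure 114 mm over their backs; the gripper's body (76 mm by 85 mm) begins 54 mm behind the grasp point. The pads swing forward as they close: fully open they stand 13 mm farther back than shut.
Start: joints at [-1.445, 0.381, 1.297, -0, 1.464, -0.215], TCP at [0.184, -0.518, 0.405] pointing down, gripper open.
Joint ranges: [-3.11, 3.11], [-0.89, 2.33], [0.22, 2.48], [-1.42, 4.56], [0.17, 2.85], [-2.88, 2.88]. Speed limits (rad/s): [2.39, 2.39, 3.14, 3.14, 3.14, 3.14].

INTERFACE

Orientations are given as [roll, pitch, yaw] about the fixed x, y, z axes, in that order (R = Rz(yaw) Ry(pitch) Rx(roll)).
In Python, from station import read_state, imaging, workorder, boxes_of, spot_point, ctrl gives the robot as it stands. The module is installed in compiled form; this text tells all that it offers.
- The arm moves only by the tool jog_arm, never from a script. Its argument "motion" is a list of rows, each a list of 2 entries, a list of its own where there are three numbers: the shift along the world's x, y, z in mm, then the turn about the world's z in rad. A call has 1 to 12 rows; each row shifts and turns the commanded pose from where the row before left it; what a row does not reach is not made up. A row lasts 1/10 s, in which the tool goes at most 50 mm and 8.59 degrees, less where a joint would pass 70% of its speed; a pose out of reach is approached as far as the arm can. A call is refused whole if a number of a shift passes 50 or a number of a turn 0.15, either way. A call with a gripper value outside its range is refused whole. "grip" is the gripper command: -1 is fully open, 1 is shut, values between are in proportion, set as the call begins (left out, the last holds). The fingers move at their own pace and stop on an object; "newtons" is the grip in N (left out, the last holds). Time passes only in rows, so rows that do not move let the fingers close. It gives the time, the measured TCP pose, the force and the opening at its end, in the units of the state.
- read_state(): the state, without advancing time (a new reading comes with each control period).
- imaging.camera(name): name is "scene" or "top" or "wrist"; returns the picture (480x640x3 uint8, red, green, blue); there is no depth.
- imaging.calibration(name): a dict with "fx", "fy", "cx", "cy" (pixels), "distortion" ([k1, k2, p1, p2, k3] as OpenCV has them; the pictures are not rectified), "R" (3x3) and "t" (3): a world point X has camera coordinates R X + t; the wrist camera has in their place "hand_eye" (4x4, takes a point from camera to tool coordinates, whose origin is the TCP and whose axes are the tool frame's). Camera axes: x right, y down, z forward; pixel columns grow to the right and rows downward; lengths in m; the calibration is good to about 2 mm. A picture is of the moment at which its call begins: read the wrist's pose just before it. calibration takes no time and is no camera call.
- workorder.finish_job(): hands the job in, once; it reports no verdict.
Trained networks look in the newest picture that a camera, given by its name, has taken for a name from the list of things; names that differ only in an ending like _2 or _b are one class to them, and where a whole thing is asked for, a point or a joint stands for the part that bears it (a point fixed in the world has none). Each returns a list of dicts, best first, with "score" (0 to 1); they miss things now and then, are a little off and sometimes report something else, mostly with a low value. They report only what shows in the picture. A call takes as long as a camera call.
- boxes_of(label, camera): "position" ([x, y, z] in m, in the coordinates of the camera as it stood for that picture, good to about 4 mm: the middle of the surface that is visible of it).
- spot_point(label, camera): "position" ([x, y, z] in m, in the coordinates of the camera as it stood for that picture, good to about 4 mm: a listed point, or the origin of a listed thing).
The state is a dict: "time_s": time; "joint_positions": joint angles; "joint_vel": joint speeds; "joint_efforts": joint torques, N m; "ee_pos": TCP position; "ee_rot": TCP orientation; "force": force on the tool from outside, world axes, zero at the start; "moment": the same for the moment, N m; "finger_gap": finger opening in m.
Only numpy, scipy, OpenCV 4.12 (cv2) and the standard library are available. Lean on these libraries where they do the work, as an engineer would, in place of code of your own. Each camera call takes 0.05 s, during which the arm holds its last target.

## Working session

There is one attempt and no reset: what is moved stays moved. The work goes in short steps, Python scripts to look and compute and a tool call to move; the robot and the scene stay as the last step left them, time stands still between calls to the robot, and variables do not carry over. Pictures are saved under pics/ and viewed, and the job is handed in when it is done.

Besides the shell and the picture viewer there is one more tool, called after "Call:" by a JSON object that holds its "op" and its "data". jog_arm: Moves the arm, as the interface text tells. Its arguments: {"type":"object","properties":{"motion":{"type":"array","items":{"type":"array"}},"grip":{"type":"number"},"newtons":{"type":"number"}},"required":["motion"]}

```bash
mkdir -p pics; ls; cat > h.py <<'E'
import numpy as np, cv2
from station import read_state, imaging, workorder, boxes_of, spot_point, ctrl
from scipy.spatial.transform import Rotation as Ro
def snap(cam,fn=None):
    s=read_state(); im=imaging.camera(cam)
    if fn: cv2.imwrite('pics/'+fn,im[:,:,::-1])
    return s,im
def RT(cam,s):
    c=imaging.calibration(cam)
    if 'R' in c:
        R=np.array(c['R']);t=np.array(c['t']); return R.T,-R.T@t   # cam->world
    H=np.array(c['hand_eye']); Rt=Ro.from_euler('xyz',s['ee_rot']).as_matrix()
    return Rt@H[:3,:3], Rt@H[:3,3]+np.array(s['ee_pos'])
def w(cam,s,p):
    R,t=RT(cam,s); return R@np.array(p)+t
def px(cam,s,u,v,z):
    c=imaging.calibration(cam);K=np.array([[c['fx'],0,c['cx']],[0,c['fy'],c['cy']],[0,0,1]])
    q=cv2.undistortPoints(np.array([[[u,v]]],float),K,np.array(c['distortion']))[0,0]
    R,t=RT(cam,s); d=R@np.array([q[0],q[1],1]); return t+d*(z-t[2])/d[2]
def proj(cam,s,P):
    c=imaging.calibration(cam);K=np.array([[c['fx'],0,c['cx']],[0,c['fy'],c['cy']],[0,0,1]])
    R,t=RT(cam,s); q=(np.atleast_2d(P)-t)@R
    return cv2.projectPoints(q.reshape(-1,1,3),np.zeros(3),np.zeros(3),K,np.array(c['distortion']))[0][:,0]
def st():
    s=read_state(); print('t',round(s['time_s'],2),'p',np.round(s['ee_pos'],4),'r',np.round(s['ee_rot'],3),'F',np.round(s['force'],1),'M',np.round(s['moment'],2),'gap',round(s['finger_gap'],4)); return s
E
python3 - <<'E'
from h import *
s=st()
for cam in ['top','scene']:
    s,im=snap(cam,cam+'0.png')
    for l in ['melter','melter_well','dial_grip','lid','lid_handle','chocolate','scraper','sieve']:
        r=spot_point(l,cam)
        print(cam,l,[(np.round(w(cam,s,x['position']),4),round(x['score'],2)) for x in r[:2]])
print(st()['time_s'])
E
```

```text
pics
t 0.0 p [ 0.1838 -0.5183  0.4041] r [-3.141e+00  1.000e-03 -1.230e+00] F [-0.1 -0.4 -0. ] M [ 0.02 -0.02 -0.01] gap 0.0853
top melter [(array([ 0.5643, -0.0055, -0.0018]), 0.61)]
top melter_well [(array([ 0.6179, -0.0021,  0.0557]), 0.84)]
top dial_grip []
top lid [(array([0.4331, 0.384 , 0.0029]), 0.84)]
top lid_handle [(array([0.4305, 0.3772, 0.0535]), 0.73)]
top chocolate [(array([ 6.074e-01, -2.989e-01,  3.000e-04]), 0.8)]
top scraper [(array([ 0.4384, -0.2972,  0.0008]), 0.97)]
top sieve [(array([ 0.6621,  0.346 , -0.0037]), 0.8), (array([ 0.4429, -0.3002, -0.0009]), 0.59)]
scene melter [(array([ 0.5673, -0.0099,  0.0029]), 0.57)]
scene melter_well [(array([ 0.626 , -0.0052,  0.0548]), 0.89)]
scene dial_grip [(array([0.4332, 0.3754, 0.053 ]), 0.62)]
scene lid [(array([0.4336, 0.3767, 0.0024]), 0.91)]
scene lid_handle [(array([0.4384, 0.3701, 0.0496]), 0.88)]
scene chocolate [(array([ 0.6134, -0.2957,  0.    ]), 0.6)]
scene scraper [(array([ 4.452e-01, -3.004e-01, -2.000e-04]), 0.94)]
scene sieve [(array([6.599e-01, 3.437e-01, 2.000e-04]), 0.72)]
t 0.9 p [ 0.1838 -0.5183  0.4047] r [-3.142  0.    -1.23 ] F [ 0.6  0.9 -0.6] M [ 0.    0.04 -0.01] gap 0.0853
0.9
```

View pictures.

View pics/top0.png

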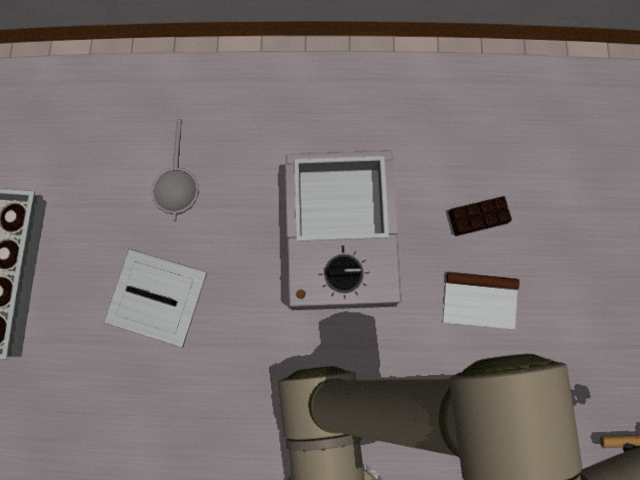

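View pics/scene0.png

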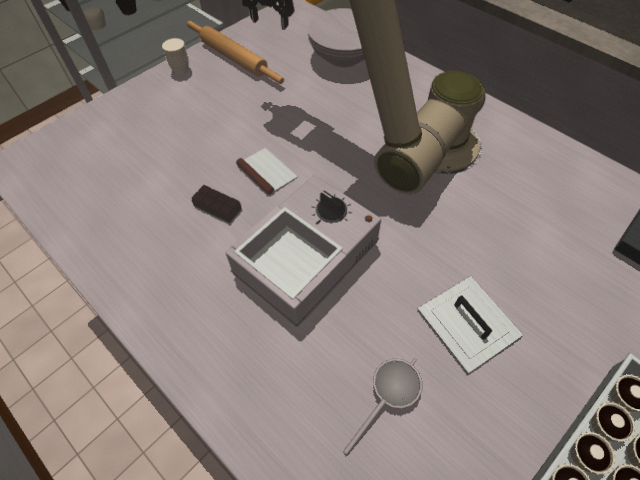

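```bash
python3 - <<'E'
import cv2,numpy as np
im=cv2.imread('pics/top0.png')
def c(x,y,w,h,k): 
    return cv2.resize(im[y:y+h,x:x+w],None,fx=k,fy=k,interpolation=cv2.INTER_CUBIC)
cv2.imwrite('pics/z1.png',c(280,145,130,170,4)[:680:1][:600])
cv2.imwrite('pics/z1.png',cv2.resize(im[145:315,280:410],(458,600),interpolation=cv2.INTER_CUBIC))
a=cv2.resize(im[245:350,100:210],(440,420),interpolation=cv2.INTER_CUBIC)
b=cv2.resize(im[190:240,440:520],(320,200),interpolation=cv2.INTER_CUBIC)
o=np.zeros((420,770,3),np.uint8);o[:,:440]=a;o[:200,450:]=b
cv2.imwrite('pics/z2.png',o)
E
```

```text
(no output)
```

View pics/z1.png

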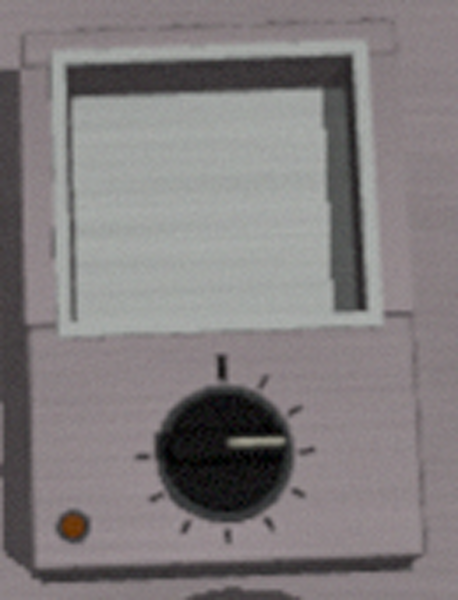

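View pics/z2.png

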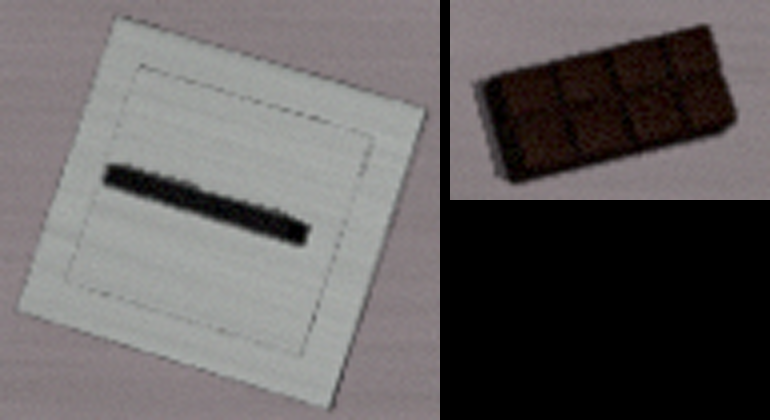

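```bash
python3 - <<'E'
from h import *
s=read_state()
def go(name,pts,z,k,ox,oy):
    P=np.array([px('top',s,ox+u/k-0.5+0.5/k*1,oy+v/k-0.5+.5/k,z)[:2] for u,v in pts]);print(name,P.round(4).tolist(),'c',P.mean(0).round(4));
    for i in range(len(P)):
        d=P[(i+1)%len(P)]-P[i];print('  len',np.hypot(*d).round(4),'ang',np.arctan2(d[1],d[0]).round(3))
go('rim',[(53,52),(366,40),(382,322),(60,335)],.118,3.523,280,145)
go('dial',[(225,440),(287,440)],.159,3.523,280,145)
go('skirtcirc',[(225,453)],.126,3.523,280,145)
go('lid',[(117,15),(427,108),(333,410),(18,311)],.012,4,100,245)
go('hand',[(105,175),(308,235)],.055,4,100,245)
go('choc',[(50,78),(258,27),(286,122),(67,182)],.036,4,440,190)
R,t=RT('top',s);print(t,s['ee_pos'])
print(imaging.calibration('wrist')['hand_eye'])
E
```

```text
rim [[0.6955, 0.0851], [0.7038, -0.0883], [0.5444, -0.0954], [0.5357, 0.078]] c [ 0.6198 -0.0051]
  len 0.1736 ang -1.523
  len 0.1595 ang -3.097
  len 0.1735 ang 1.621
  len 0.1599 ang 0.045
dial [[0.4737, -0.0103], [0.474, -0.0421]] c [ 0.4739 -0.0262]
  len 0.0318 ang -1.562
  len 0.0318 ang 1.58
skirtcirc [[0.4715, -0.011]] c [ 0.4715 -0.011 ]
  len 0.0 ang 0.0
lid [[0.5345, 0.4396], [0.4871, 0.2709], [0.3313, 0.3127], [0.378, 0.4821]] c [0.4327 0.3763]
  len 0.1752 ang -1.844
  len 0.1613 ang 2.88
  len 0.1757 ang 1.302
  len 0.1622 ang -0.265
hand [[0.4452, 0.4246], [0.4169, 0.3186]] c [0.431  0.3716]
  len 0.1097 ang -1.832
  len 0.1097 ang 1.31
choc [[0.6187, -0.2365], [0.6474, -0.3469], [0.5968, -0.3591], [0.564, -0.2435]] c [ 0.6067 -0.2965]
  len 0.1141 ang -1.317
  len 0.052 ang -2.906
  len 0.1201 ang 1.847
  len 0.0551 ang 0.128
[0.32524428 0.0102475  1.20915912] [ 0.18383984 -0.51833469  0.40472375]
[[ 9.99999440e-01 -8.02977145e-05  1.05482104e-03 -9.17315732e-04]
 [-1.96628245e-04  9.65630898e-01  2.59917161e-01 -6.77231960e-02]
 [-1.03943854e-03 -2.59917223e-01  9.65630342e-01  2.97362683e-02]
 [ 0.00000000e+00  0.00000000e+00  0.00000000e+00  1.00000000e+00]]
```

Call:
{"op": "jog_arm", "data": {"motion": [[[40,20,-7],0.135],[[40,20,-7],0.135],[[40,20,-7],0.135],[[40,20,-7],0.135],[[40,20,-7],0.135],[[40,20,-7],0.135],[[40,20,-7],0.135],[[40,20,-7],0.135],[[40,20,-7],0.135],[[40,20,-7],0.135],[[23,22,-5],0.14],[[0,0,0],0]], "grip": -1}}

```text
time_s: 2.1
ee_pos: [0.6092, -0.2933, 0.3282]
ee_rot: [-3.14, 0.0, 0.268]
force: [-0.7, 0.5, -0.2]
finger_gap: 0.0853
```

```bash
cat > look.py <<'E'
import sys
from h import *
st()
s,im=snap('wrist',sys.argv[1])
for l in sys.argv[2:]:
    r=spot_point(l,'wrist'); print(l,[(np.round(w('wrist',s,x['position']),4),round(x['score'],2)) for x in r[:2]])
E
python3 look.py w1.png chocolate
```

```text
t 2.1 p [ 0.6092 -0.2933  0.3282] r [-3.14   0.     0.268] F [-0.7  0.5 -0.2] M [-0.05  0.02 -0.02] gap 0.0853
chocolate [(array([ 6.167e-01, -2.976e-01,  3.000e-04]), 0.92)]
```

View pics/w1.png

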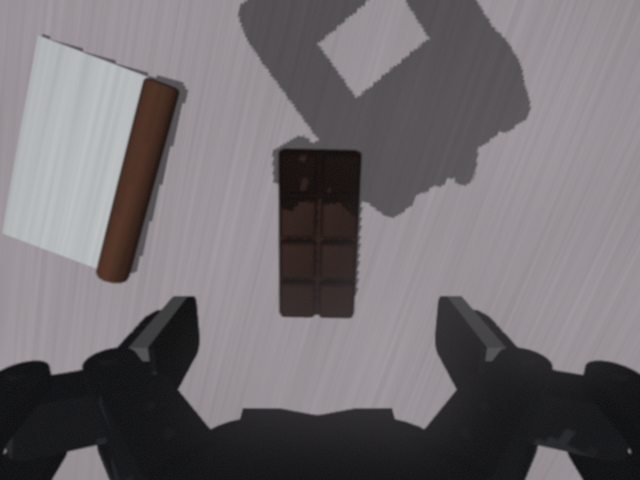

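```bash
python3 - <<'E'
from h import *
s=read_state()
P=np.array([px('wrist',s,u,v,.036)[:2] for u,v in [(280,150),(361,151),(355,318),(280,318)]]);print(P.round(4),P.mean(0))
for i in range(4):
    d=P[(i+1)%4]-P[i];print(np.hypot(*d),np.arctan2(d[1],d[0]))
print(proj('wrist',s,[.6092,-.2933,.02]))
E
```

```text
[[ 0.5718 -0.2496]
 [ 0.6229 -0.2367]
 [ 0.6526 -0.3521]
 [ 0.5998 -0.3662]] [ 0.61176551 -0.30116015]
0.05269731596770325 0.24792026814618376
0.1191538399657361 -1.3186702653924558
0.05466826932712767 -2.88144156958469
0.11983037151317674 1.8064845872041297
[[318.20434724 222.09129283]]
```

Call:
{"op": "jog_arm", "data": {"motion": [[[1,-6,-45],-0.015],[[0,0,-45],0],[[0,0,-35],0],[[0,0,-20],0],[[0,0,-6],0],[[0,0,0],0]]}}

```text
time_s: 2.8
ee_pos: [0.6073, -0.3033, 0.1789]
ee_rot: [-3.141, 0.0, 0.243]
force: [0.1, 0.1, 0.9]
finger_gap: 0.0856
```

Call:
{"op": "jog_arm", "data": {"motion": [[[0,0,0],0],[[0,0,0],0],[[0,0,0],0],[[0,0,0],0],[[0,0,0],0],[[0,0,0],0]], "grip": 1, "newtons": 40}}

```text
time_s: 3.4
ee_pos: [0.6084, -0.3026, 0.1811]
ee_rot: [3.138, -0.004, 0.245]
force: [1.6, 0.8, 5.8]
finger_gap: 0.0556
```

Call:
{"op": "jog_arm", "data": {"motion": [[[0,0,25],0],[[0,0,45],0],[[0,0,45],0],[[1,10,40],0],[[2,40,0],-0.04],[[2,48,0],-0.04],[[2,48,0],-0.04],[[2,48,0],-0.04],[[2,48,0],-0.04],[[1,40,0],0],[[0,16,0],0],[[0,0,0],0]]}}

```text
time_s: 4.6
ee_pos: [0.6195, -0.0021, 0.334]
ee_rot: [-3.141, 0.0, 0.048]
force: [-0.2, -0.3, -3.5]
finger_gap: 0.055
```

```bash
python3 look.py w2.png melter_well
```

```text
t 4.6 p [ 0.6195 -0.0021  0.334 ] r [-3.141  0.     0.048] F [-0.2 -0.3 -3.5] M [-0.02 -0.03 -0.05] gap 0.055
melter_well []
```

View pics/w2.png

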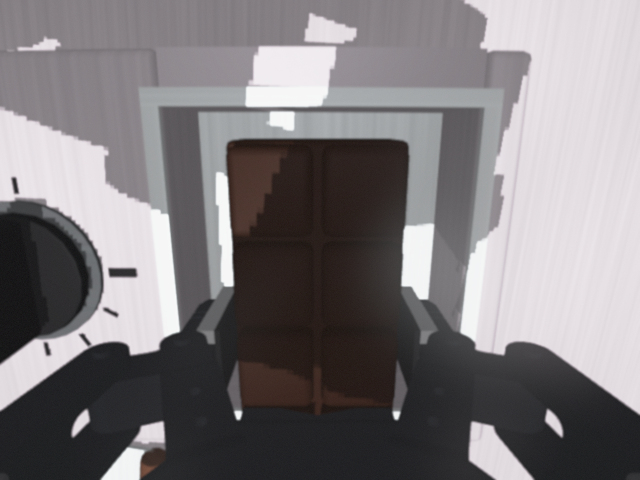

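```bash
python3 - <<'E'
from h import *
s=read_state()
for n,u,v,z in [('innerL',163,108,.118),('innerR',484,106,.118),('outerL',141,90,.118),('outerR',502,90,.118),('innerL2',168,220,.118),('bL',230,140,.187),('bR',408,140,.187)]:
    print(n,px('wrist',s,u,v,z).round(4))
c,sn=np.cos(.047),np.sin(.047);R=np.array([[c,-sn],[sn,c]])
for p in [(-73,-80),(73,-80),(-81,-88),(81,-88)]:
    print(p,(np.array([.62,-.005])+R@np.array(p)/1000).round(4))
E
```

```text
innerL [0.549  0.0686 0.118 ]
innerR [0.693 0.076 0.118]
outerL [0.5396 0.0759 0.118 ]
outerR [0.7    0.0832 0.118 ]
innerL2 [0.5488 0.017  0.118 ]
bL [0.5937 0.0582 0.187 ]
bR [0.6448 0.0605 0.187 ]
(-73, -80) [ 0.5508 -0.0883]
(73, -80) [ 0.6967 -0.0815]
(-81, -88) [ 0.5432 -0.0967]
(81, -88) [ 0.705  -0.0891]
```

Call:
{"op": "jog_arm", "data": {"motion": [[[2,-4,0],0],[[0,0,-30],0],[[0,0,-30],0],[[0,0,-20],0],[[0,0,-10],0],[[0,0,-3],0],[[0,0,0],0]]}}

```text
time_s: 5.4
ee_pos: [0.6221, -0.009, 0.2412]
ee_rot: [3.141, -0.001, 0.044]
force: [0.1, -0.1, -3.8]
finger_gap: 0.0549
```

Call:
{"op": "jog_arm", "data": {"motion": [[[0,0,-2],0],[[0,0,-2],0],[[0,0,0],0]]}}

```text
time_s: 5.7
ee_pos: [0.622, -0.0084, 0.2373]
ee_rot: [3.141, -0.001, 0.045]
force: [0.4, -0.2, -2.2]
finger_gap: 0.0553
```

Contact starting; one more millimetre, then release.

Call:
{"op": "jog_arm", "data": {"motion": [[[0,0,-1],0],[[0,0,0],0]]}}

```text
time_s: 5.9
ee_pos: [0.6219, -0.0083, 0.2371]
ee_rot: [3.141, -0.002, 0.045]
force: [-2.3, 0.3, 5.5]
finger_gap: 0.0554
```

Call:
{"op": "jog_arm", "data": {"motion": [[[0,0,0],0],[[0,0,0],0],[[0,0,0],0],[[0,0,0],0],[[0,0,0],0]], "grip": -0.6}}

```text
time_s: 6.4
ee_pos: [0.6218, -0.0083, 0.2357]
ee_rot: [-3.142, 0.0, 0.045]
force: [-0.2, -0.0, -0.5]
finger_gap: 0.0685
```

Call:
{"op": "jog_arm", "data": {"motion": [[[0,0,15],0],[[0,0,30],0],[[0,0,40],0],[[0,0,45],0],[[0,0,0],0]]}}

```text
time_s: 6.9
ee_pos: [0.622, -0.0083, 0.3722]
ee_rot: [3.139, -0.011, 0.045]
force: [-0.5, 0.5, 0.3]
finger_gap: 0.0681
```

```bash
python3 look.py w3.png chocolate melter_well
```

```text
t 6.9 p [ 0.622  -0.0083  0.3722] r [ 3.139 -0.011  0.045] F [-0.5  0.5  0.3] M [-0.03 -0.02 -0.06] gap 0.0681
chocolate [(array([ 0.626 , -0.0041,  0.054 ]), 0.59)]
melter_well []
```

View pics/w3.png

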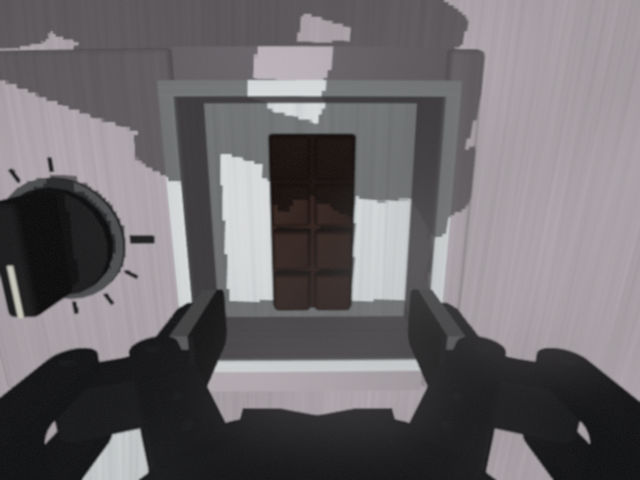

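```bash
python3 - <<'E'
from h import *
s,im=snap('wrist','w4.png');st()
for n,u,v,z in [('iTL',176,97,.118),('iTR',446,97,.118),('oTL',159,81,.118),('oTR',461,81,.118),('iBL~',195,360,.118),('iB',320,361,.118),('bTL',269,134,.092),('bTR',355,134,.092),('bBR',352,307,.092),('bBL',273,309,.092)]:
    print(n,px('wrist',s,u,v,z).round(4))
cv2.imwrite('pics/w4z.png',cv2.resize(im[60:400,140:500,::-1],(720,680))[:600])
E
```

```text
t 7.1 p [ 0.6217 -0.0083  0.3644] r [-3.141e+00  2.000e-03  4.500e-02] F [-0.3  0.1 -0.1] M [-0.   -0.03 -0.01] gap 0.0682
iTL [0.5461 0.0721 0.118 ]
iTR [0.6865 0.0784 0.118 ]
oTL [0.5376 0.0797 0.118 ]
oTR [0.6933 0.0866 0.118 ]
iBL~ [ 0.5506 -0.0827  0.118 ]
iB [ 0.6283 -0.0797  0.118 ]
bTL [0.5918 0.055  0.092 ]
bTR [0.6429 0.0573 0.092 ]
bBR [ 0.6487 -0.0544  0.092 ]
bBL [ 0.5961 -0.0582  0.092 ]
```

View pics/w4z.png

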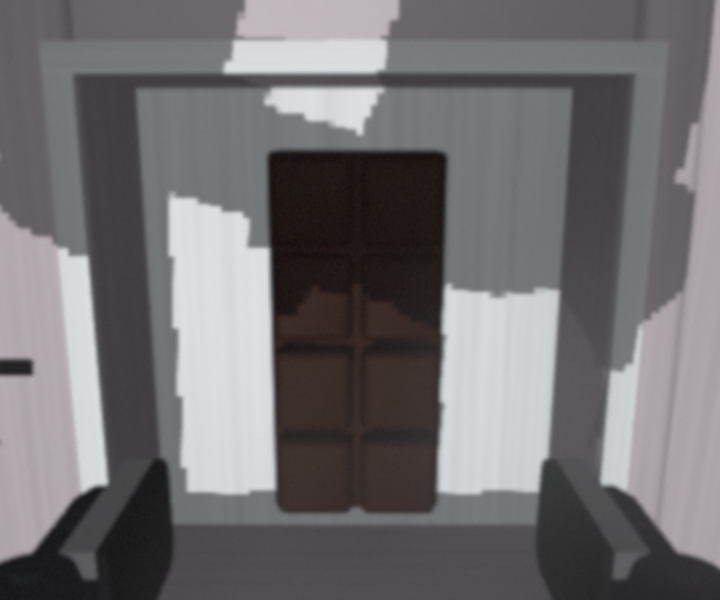

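```bash
python3 - <<'E'
from h import *
s=read_state()
for n,u,v,z in [('iTL',177.5,96.5,.118),('iTR',458,96.5,.118),('oTL',160,80.5,.118),('oTR',474,80.5,.118),('iL',193.5,302.5,.118),('iR',441,302.5,.118),('fTL',208,103.5,.056),('fTR',425.5,103.5,.056),('fB',320,321.5,.056),('bTL',274,136,.092),('bTR',363.5,136,.092),('bBR',358,315,.092),('bBL',279.5,315,.092)]:
    print(n,px('wrist',s,u,v,z).round(4))
E
```

```text
iTL [0.5468 0.0724 0.118 ]
iTR [0.6923 0.079  0.118 ]
oTL [0.538  0.0799 0.118 ]
oTR [0.6995 0.0872 0.118 ]
iL [ 0.5512 -0.0434  0.118 ]
iR [ 0.6979 -0.0367  0.118 ]
fTL [0.5461 0.0726 0.056 ]
fTR [0.6916 0.0792 0.056 ]
fB [ 0.6286 -0.084   0.056 ]
bTL [0.5946 0.054  0.092 ]
bTR [0.6476 0.0564 0.092 ]
bBR [ 0.6527 -0.0596  0.092 ]
bBL [ 0.6003 -0.062   0.092 ]
```

Call:
{"op": "jog_arm", "data": {"motion": [[[-15,30,0],-0.03],[[-21,42,0],-0.035],[[-21,42,0],-0.035],[[-21,42,0],-0.035],[[-21,42,0],-0.035],[[-21,42,0],-0.035],[[-21,42,0],-0.035],[[-21,42,0],-0.035],[[-21,42,0],-0.035],[[-6,15,0],-0.005],[[0,0,0],0]], "grip": -0.4}}

```text
time_s: 8.2
ee_pos: [0.4316, 0.3745, 0.3642]
ee_rot: [3.14, 0.002, -0.267]
force: [0.1, 0.3, -0.3]
finger_gap: 0.0597
```

```bash
python3 look.py w5.png lid lid_handle
```

```text
t 8.2 p [0.4316 0.3745 0.3642] r [ 3.14e+00  2.00e-03 -2.67e-01] F [ 0.1  0.3 -0.3] M [ 0.05 -0.01 -0.02] gap 0.0597
lid [(array([0.4374, 0.3771, 0.0021]), 0.69)]
lid_handle [(array([0.4359, 0.3791, 0.0482]), 0.71)]
```

View pics/w5.png

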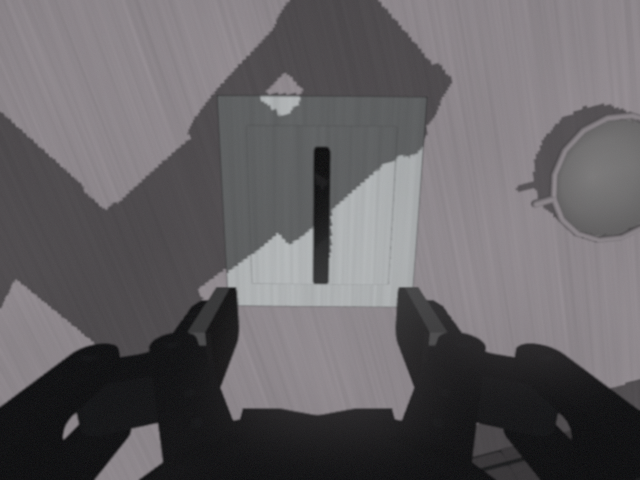

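```bash
python3 - <<'E'
from h import *
s=read_state()
P=np.array([px('wrist',s,u,v,z) for u,v,z in [(219,97,.012),(426,98,.012),(413,306,.012),(230,304,.012),(322,148,.055),(321,283,.055)]])
print(P.round(4),P[:4].mean(0),P[4:].mean(0))
for a,b in [(0,1),(3,2),(3,0),(2,1),(5,4)]:
    d=P[b]-P[a];print(a,b,np.hypot(*d[:2]),np.arctan2(d[1],d[0]))
E
```

```text
[[0.3858 0.4802 0.012 ]
 [0.5398 0.4368 0.012 ]
 [0.494  0.2681 0.012 ]
 [0.3382 0.3132 0.012 ]
 [0.4523 0.4236 0.055 ]
 [0.4253 0.3277 0.055 ]] [0.43945066 0.37455991 0.012     ] [0.43879819 0.37564762 0.055     ]
0 1 0.16004247500094312 -0.2747623823928124
3 2 0.1621724104934017 -0.2821507416589388
3 0 0.1736405916024285 1.29305104479302
2 1 0.1748453864650986 1.3052282399333923
5 4 0.09960873002096951 1.2961738572514583
```

Call:
{"op": "jog_arm", "data": {"motion": [[[4,1,-35],-0.006],[[0,0,-45],0],[[0,0,-40],0],[[0,0,-25],0],[[0,0,-13],0],[[0,0,0],0]]}}

```text
time_s: 8.95
ee_pos: [0.4373, 0.3728, 0.2064]
ee_rot: [3.139, 0.002, -0.277]
force: [0.1, 0.0, 0.0]
finger_gap: 0.0598
```

Call:
{"op": "jog_arm", "data": {"motion": [[[0,0,0],0],[[0,0,0],0],[[0,0,0],0],[[0,0,0],0],[[0,0,0],0],[[0,0,0],0],[[0,0,0],0]], "grip": 1, "newtons": 60}}

```text
time_s: 9.65
ee_pos: [0.4368, 0.3738, 0.209]
ee_rot: [-3.14, -0.001, -0.276]
force: [-2.1, -0.7, 6.7]
finger_gap: 0.0106
```

Call:
{"op": "jog_arm", "data": {"motion": [[[0,0,15],0],[[0,0,35],0],[[0,0,45],0],[[0,0,45],0],[[10,-15,35],0.02],[[22,-40,5],0.04],[[22,-45,0],0.04],[[22,-45,0],0.04],[[22,-45,0],0.04],[[22,-45,0],0.04],[[22,-45,0],0.04],[[15,-40,0],0.04]]}}

```text
time_s: 10.85
ee_pos: [0.5943, 0.0517, 0.3878]
ee_rot: [3.141, -0.0, 0.025]
force: [0.9, 0.3, -3.0]
finger_gap: 0.0103
```

Call:
{"op": "jog_arm", "data": {"motion": [[[15,-35,0],0.023],[[10,-20,0],0],[[0,0,0],0],[[0,0,0],0]]}}

```text
time_s: 11.25
ee_pos: [0.6185, -0.001, 0.3876]
ee_rot: [-3.141, 0.001, 0.046]
force: [-0.8, 0.1, -1.9]
finger_gap: 0.0108
```

```bash
python3 look.py w6.png; python3 -c "
from h import *
snap('top','top1.png');snap('scene','scene1.png');st()"
```

```text
t 11.25 p [ 0.6185 -0.001   0.3876] r [-3.141e+00  1.000e-03  4.600e-02] F [-0.8  0.1 -1.9] M [0.01 0.03 0.04] gap 0.0108
t 11.4 p [6.182e-01 1.000e-04 3.880e-01] r [-3.141  0.     0.048] F [-0.5  0.  -1.9] M [-0.01 -0.06 -0.01] gap 0.0105
```

View pics/w6.png

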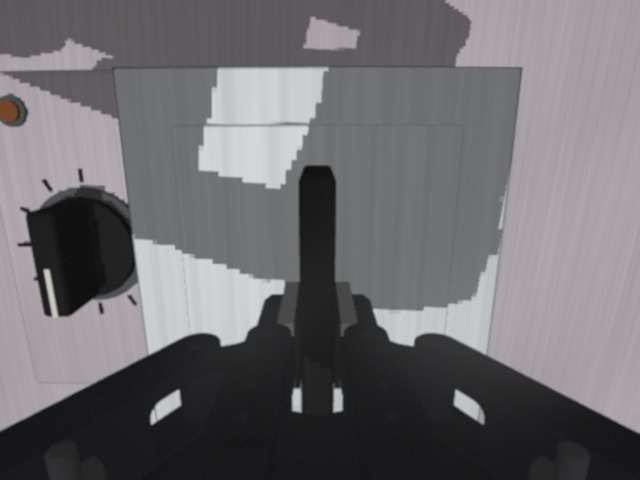

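View pics/scene1.png

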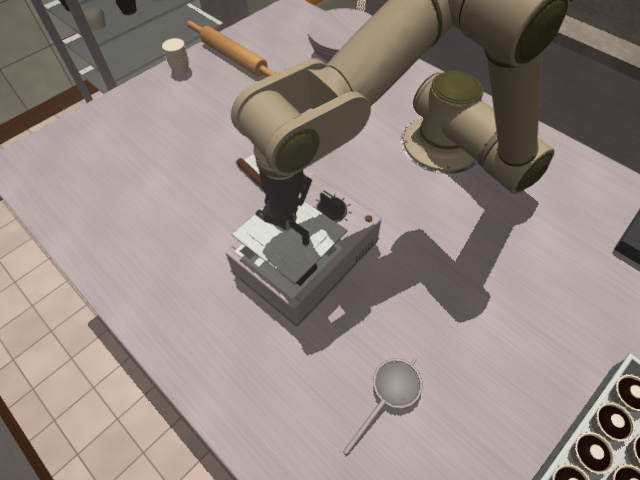

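```bash
python3 - <<'E'
from h import *
s=read_state()
for zz in (.188,.192):
  for u,v in [(114,68),(521,68),(143,320),(494,320)]:
    print(zz,px('wrist',s,u,v,zz).round(4))
for z in (.23,.235): print(px('wrist',s,318,166,z).round(4))
E
```

```text
0.188 [0.534  0.0876 0.188 ]
0.188 [0.6976 0.0955 0.188 ]
0.188 [ 0.5387 -0.0235  0.188 ]
0.188 [ 0.7048 -0.0155  0.188 ]
0.192 [0.5359 0.0871 0.192 ]
0.192 [0.6957 0.0949 0.192 ]
0.192 [ 0.5405 -0.0214  0.192 ]
0.192 [ 0.7027 -0.0135  0.192 ]
[0.6176 0.056  0.23  ]
[0.6176 0.0564 0.235 ]
```

Call:
{"op": "jog_arm", "data": {"motion": [[[3,-8,0],0],[[0,0,-20],0],[[0,0,-20],0],[[0,0,-8],0],[[0,0,0],0],[[0,0,0],0]]}}

```text
time_s: 12.0
ee_pos: [0.6218, -0.0089, 0.3406]
ee_rot: [3.141, -0.001, 0.047]
force: [-0.1, 0.5, -1.3]
finger_gap: 0.0106
```

```bash
python3 look.py w7.png; python3 -c "
from h import *
s,im=snap('top','top2.png');s,i2=snap('scene','scene2.png');st()
cv2.imwrite('pics/z3.png',np.hstack([cv2.resize(im[140:310,270:420],(400,450)),cv2.resize(i2[180:340,200:400],(400,450))])[:,:,::-1])"
```

```text
t 12.0 p [ 0.6218 -0.0089  0.3406] r [ 3.141e+00 -1.000e-03  4.700e-02] F [-0.1  0.5 -1.3] M [-0.03 -0.05 -0.03] gap 0.0106
t 12.15 p [ 0.6217 -0.009   0.3408] r [ 3.141e+00 -2.000e-03  4.700e-02] F [ 0.9 -0.4 -2.3] M [-0.   -0.04  0.01] gap 0.0104
```

View pics/w7.png

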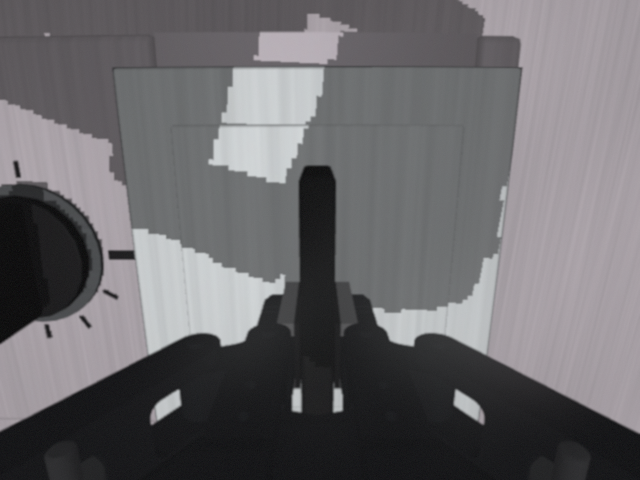

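View pics/z3.png

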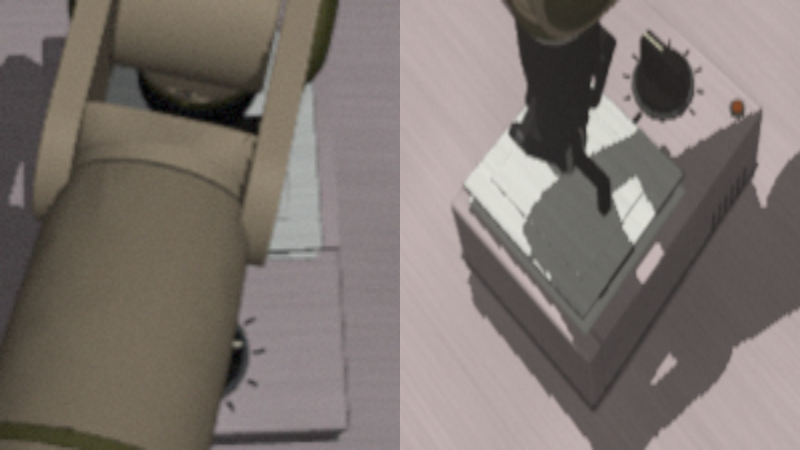

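```bash
python3 -c "
import cv2,numpy as np
a=cv2.imread('pics/scene0.png')[190:330,215:395];b=cv2.imread('pics/scene2.png')[190:330,215:395]
cv2.imwrite('pics/z4.png',np.vstack([])if 0 else np.hstack([cv2.resize(a,(400,311),interpolation=cv2.INTER_CUBIC),cv2.resize(b,(400,311),interpolation=cv2.INTER_CUBIC)]))
cv2.imwrite('pics/z5.png',cv2.resize(a,(771,600),interpolation=cv2.INTER_CUBIC));cv2.imwrite('pics/z6.png',cv2.resize(b,(771,600),interpolation=cv2.INTER_CUBIC))"
```

```text
(no output)
```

View pics/z5.png

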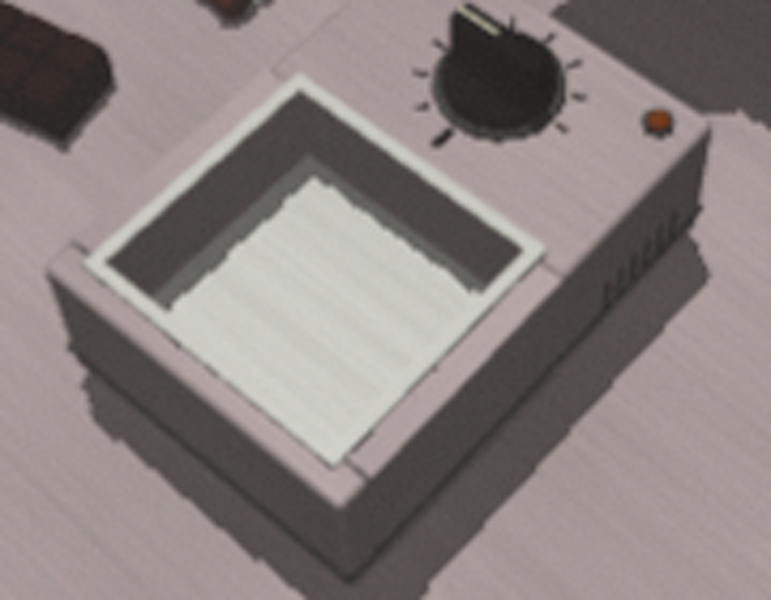

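View pics/z6.png

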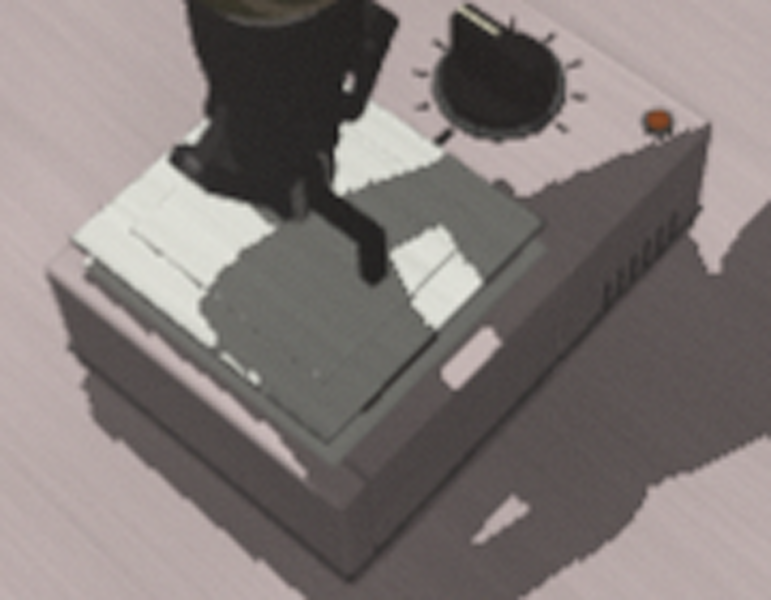

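```bash
python3 - <<'E'
from h import *
s=read_state();k=4.283
f=lambda pts,z:np.array([px('scene',s,215+(u+.5)/k-.5,190+(v+.5)/k-.5,z)[:2] for u,v in pts])
A=f([(86,262),(334,466),(545,246)],.118)
print('rim',A.round(4).tolist(),((A[0]+A[2])/2).round(4))
for z in (.138,.141,.144):
    B=f([(72,240),(331,440),(543,222)],z)
    print(z,B.round(4).tolist(),((B[0]+B[2])/2).round(4), (B-A).round(4).tolist(),np.hypot(*(B[1]-B[0])),np.hypot(*(B[2]-B[1])))
E
```

```text
rim [[0.7057, -0.0885], [0.6993, 0.0864], [0.5376, 0.0769]] [ 0.6216 -0.0058]
0.138 [[0.7077, -0.0917], [0.6967, 0.0835], [0.5373, 0.0745]] [ 0.6225 -0.0086] [[0.0021, -0.0032], [-0.0026, -0.0029], [-0.0002, -0.0024]] 0.17554169538717906 0.1596203804727444
0.141 [[0.7086, -0.0898], [0.6976, 0.0847], [0.5388, 0.0757]] [ 0.6237 -0.007 ] [[0.0029, -0.0013], [-0.0017, -0.0017], [0.0013, -0.0011]] 0.17488904976119474 0.159026928626995
0.144 [[0.7095, -0.0879], [0.6985, 0.086], [0.5404, 0.077]] [ 0.6249 -0.0055] [[0.0038, 0.0006], [-0.0008, -0.0005], [0.0028, 0.0001]] 0.1742364041352105 0.1584334767812458
```

Call:
{"op": "jog_arm", "data": {"motion": [[[-1,1,-5],0],[[0,0,-5],0],[[0,0,-3],0],[[0,0,-3],0],[[0,0,0],0]]}}

```text
time_s: 12.65
ee_pos: [0.6206, -0.008, 0.3231]
ee_rot: [-3.141, 0.001, 0.047]
force: [-0.6, 0.1, -2.5]
finger_gap: 0.0108
```

Call:
{"op": "jog_arm", "data": {"motion": [[[0,0,-2],0],[[0,0,-2],0],[[0,0,0],0]]}}

```text
time_s: 12.95
ee_pos: [0.6206, -0.008, 0.3194]
ee_rot: [-3.141, 0.0, 0.047]
force: [0.2, -0.5, -3.0]
finger_gap: 0.0105
```

Call:
{"op": "jog_arm", "data": {"motion": [[[0,0,-1],0],[[0,0,-1],0],[[0,0,0],0]]}}

```text
time_s: 13.25
ee_pos: [0.6205, -0.0079, 0.319]
ee_rot: [3.141, -0.001, 0.047]
force: [-3.0, -0.2, 6.0]
finger_gap: 0.0102
```

Call:
{"op": "jog_arm", "data": {"motion": [[[0,0,0],0],[[0,0,0],0],[[0,0,0],0],[[0,0,0],0],[[0,0,0],0]], "grip": -0.3}}

```text
time_s: 13.75
ee_pos: [0.6207, -0.008, 0.3176]
ee_rot: [-3.142, 0.0, 0.047]
force: [0.8, -0.6, 0.6]
finger_gap: 0.0555
```

Call:
{"op": "jog_arm", "data": {"motion": [[[0,0,10],0],[[0,0,30],0],[[0,0,40],0],[[-20,0,20],0],[[-45,-2,0],0],[[-45,-2,0],0],[[-35,-2,0],0],[[0,0,0],0],[[0,0,0],0]]}}

```text
time_s: 14.65
ee_pos: [0.4754, -0.014, 0.4189]
ee_rot: [3.141, -0.002, 0.047]
force: [0.7, 0.6, 0.5]
finger_gap: 0.0556
```

```bash
python3 look.py w8.png dial_grip lid; python3 -c "
from h import *
s,i2=snap('scene','scene3.png');st()
cv2.imwrite('pics/z7.png',cv2.resize(i2[190:330,215:395,::-1],(771,600),interpolation=cv2.INTER_CUBIC))"
```

```text
t 14.65 p [ 0.4754 -0.014   0.4189] r [ 3.141e+00 -2.000e-03  4.700e-02] F [0.7 0.6 0.5] M [ 0.02  0.03 -0.03] gap 0.0556
dial_grip [(array([ 0.4746, -0.0101,  0.1491]), 0.87)]
lid [(array([ 0.6199, -0.0028,  0.1124]), 0.94)]
t 14.85 p [ 0.4765 -0.014   0.4176] r [ 3.142 -0.     0.047] F [ 0.8 -0.4  0.5] M [-0.01  0.04  0.02] gap 0.0557
```

View pics/w8.png

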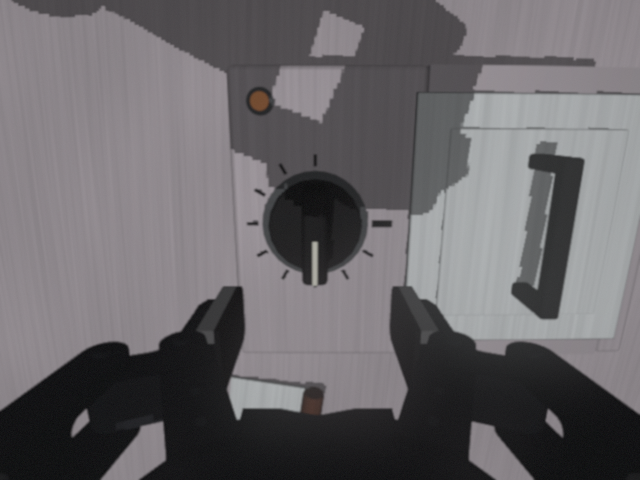

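View pics/z7.png

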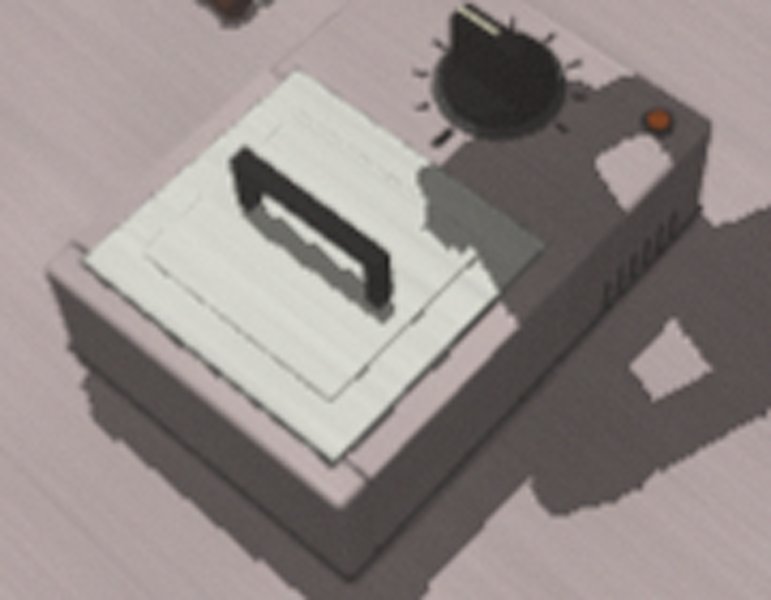

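```bash
python3 - <<'E'
from h import *
s=read_state(); print(px('wrist',s,316,222,.126),px('wrist',s,316,280,.159),px('wrist',s,315,240,.159))
E
```

```text
[ 0.47738973 -0.00740692  0.126     ] [ 0.47880729 -0.03634408  0.159     ] [ 0.47701341 -0.0108465   0.159     ]
```

Call:
{"op": "jog_arm", "data": {"motion": [[[-2,2,-30],0],[[0,0,-35],0],[[0,0,-25],0],[[0,0,-15],0],[[0,0,-5],0],[[0,0,0],0]]}}

```text
time_s: 15.45
ee_pos: [0.4741, -0.012, 0.3073]
ee_rot: [-3.141, 0.001, 0.047]
force: [0.6, 0.5, 0.3]
finger_gap: 0.0552
```

Call:
{"op": "jog_arm", "data": {"motion": [[[0,0,0],0],[[0,0,0],0],[[0,0,0],0],[[0,0,0],0],[[0,0,0],0],[[0,0,0],0]], "grip": 1, "newtons": 60}}

```text
time_s: 16.05
ee_pos: [0.4738, -0.012, 0.3086]
ee_rot: [3.141, -0.002, 0.047]
force: [0.9, 1.0, 6.6]
finger_gap: 0.0149
```

```bash
python3 -c "
from h import *
st()"
```

```text
t 16.05 p [ 0.4738 -0.012   0.3086] r [ 3.141e+00 -2.000e-03  4.700e-02] F [0.9 1.  6.6] M [ 0.14 -0.   -0.03] gap 0.0149
```

Call:
{"op": "jog_arm", "data": {"motion": [[[0,0,0],0.1],[[0,0,0],0.13],[[0,0,0],0.13],[[0,0,0],0.13],[[0,0,0],0.13],[[0,0,0],0.13],[[0,0,0],0.13],[[0,0,0],0.13],[[0,0,0],0]]}}

```text
time_s: 16.95
ee_pos: [0.4738, -0.012, 0.3086]
ee_rot: [3.14, -0.0, 1.061]
force: [-0.5, -0.6, 6.4]
finger_gap: 0.0148
```

```bash
python3 -c "
from h import *
st()"
```

```text
t 16.95 p [ 0.4738 -0.012   0.3086] r [ 3.14  -0.     1.061] F [-0.5 -0.6  6.4] M [-0.04  0.12  0.07] gap 0.0148
```

Call:
{"op": "jog_arm", "data": {"motion": [[[0,0,0],0.13],[[0,0,0],0.13],[[0,0,0],0.13],[[0,0,0],0.1],[[0,0,0],0.05],[[0,0,0],0]]}}

```text
time_s: 17.55
ee_pos: [0.4737, -0.0121, 0.3086]
ee_rot: [3.14, 0.001, 1.599]
force: [-0.6, -0.2, 6.8]
finger_gap: 0.0151
```

```bash
python3 -c "
from h import *
st()"
```

```text
t 17.55 p [ 0.4737 -0.0121  0.3086] r [3.140e+00 1.000e-03 1.599e+00] F [-0.6 -0.2  6.8] M [-0.18  0.07  0.07] gap 0.0151
```

Call:
{"op": "jog_arm", "data": {"motion": [[[0,0,0],0.02],[[0,0,0],0.02],[[0,0,0],0.0],[[0,0,0],0]]}}

```text
time_s: 17.95
ee_pos: [0.4738, -0.0122, 0.3086]
ee_rot: [3.14, 0.0, 1.635]
force: [-0.7, -0.9, 7.2]
finger_gap: 0.015
```

```bash
python3 -c "
from h import *
st(); snap('scene','scene4.png')
s,im=snap('wrist','w9.png')
i2=cv2.imread('pics/scene4.png');cv2.imwrite('pics/z8.png',cv2.resize(i2[180:240,290:390],(800,480),interpolation=cv2.INTER_CUBIC))"
```

```text
t 17.95 p [ 0.4738 -0.0122  0.3086] r [3.14  0.    1.635] F [-0.7 -0.9  7.2] M [-0.08  0.11 -0.87] gap 0.015
```

View pics/w9.png

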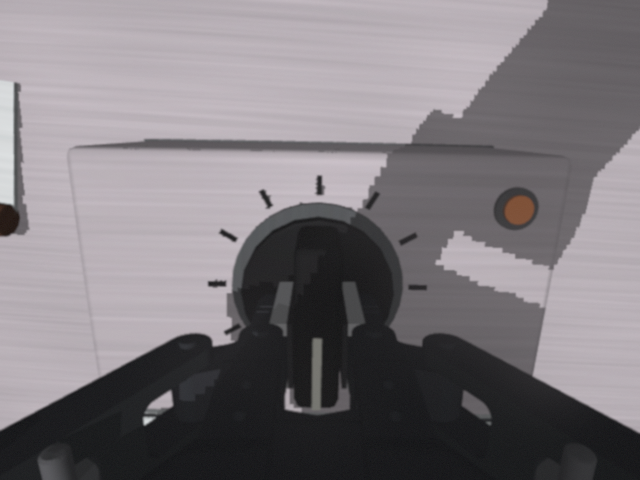

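View pics/z8.png

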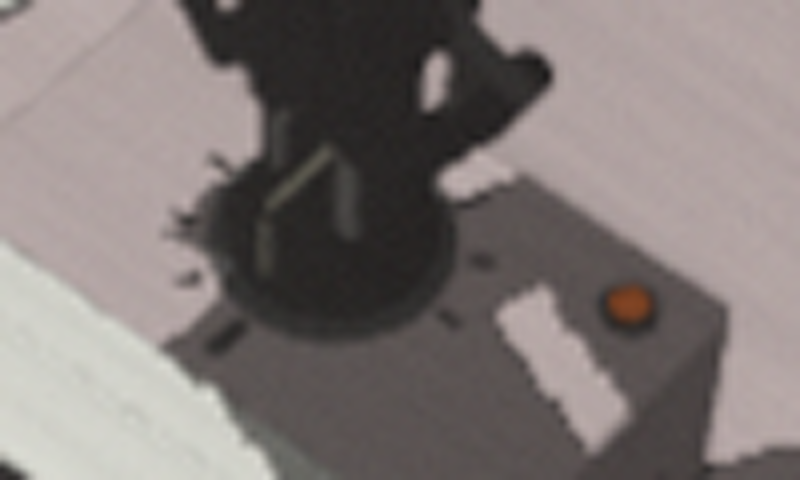

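Call:
{"op": "jog_arm", "data": {"motion": [[[0,0,0],-0.1],[[0,0,0],-0.13],[[0,0,0],-0.13],[[0,0,0],-0.13],[[0,0,0],-0.13],[[0,0,0],-0.13],[[0,0,0],-0.13],[[0,0,0],-0.13],[[0,0,0],-0.13],[[0,0,0],-0.13],[[0,0,0],-0.13],[[0,0,0],0]]}}

```text
time_s: 19.25
ee_pos: [0.4738, -0.012, 0.3086]
ee_rot: [3.141, -0.002, 0.233]
force: [0.6, 0.6, 6.8]
finger_gap: 0.0145
```

```bash
python3 -c "
from h import *
st()"
```

```text
t 19.25 p [ 0.4738 -0.012   0.3086] r [ 3.141e+00 -2.000e-03  2.330e-01] F [0.6 0.6 6.8] M [0.15 0.   0.04] gap 0.0145
```

Call:
{"op": "jog_arm", "data": {"motion": [[[0,0,0],-0.13],[[0,0,0],-0.13],[[0,0,0],-0.13],[[0,0,0],-0.13],[[0,0,0],-0.13],[[0,0,0],-0.13],[[0,0,0],-0.13],[[0,0,0],-0.13],[[0,0,0],-0.13],[[0,0,0],-0.06],[[0,0,0],0],[[0,0,0],0]]}}

```text
time_s: 20.45
ee_pos: [0.4739, -0.012, 0.3086]
ee_rot: [-3.14, -0.002, -0.993]
force: [1.3, 1.1, 6.0]
finger_gap: 0.015
```

```bash
python3 -c "
from h import *
st()"
```

```text
t 20.45 p [ 0.4739 -0.012   0.3086] r [-3.14e+00 -2.00e-03 -9.93e-01] F [1.3 1.1 6. ] M [ 0.16 -0.16 -0.02] gap 0.015
```

Yaw −0.99 corresponds to five clicks from the stop. Release and rise.

Call:
{"op": "jog_arm", "data": {"motion": [[[0,0,0],0],[[0,0,0],0],[[0,0,0],0],[[0,0,0],0],[[0,0,0],0]], "grip": -0.3}}

```text
time_s: 20.95
ee_pos: [0.4736, -0.0119, 0.3077]
ee_rot: [3.141, 0.0, -0.993]
force: [0.1, -0.2, 0.1]
finger_gap: 0.0554
```

Call:
{"op": "jog_arm", "data": {"motion": [[[0,0,10],0],[[0,0,30],0],[[0,0,40],0],[[0,0,40],0],[[0,0,10],0],[[0,0,0],0],[[0,0,0],0]]}}

```text
time_s: 21.65
ee_pos: [0.4734, -0.0119, 0.4368]
ee_rot: [3.14, 0.001, -0.993]
force: [-0.9, -0.6, -0.4]
finger_gap: 0.0557
```

```bash
python3 look.py w10.png dial_grip; python3 -c "
from h import *
s,i2=snap('scene','scene5.png');st()
cv2.imwrite('pics/z9.png',cv2.resize(i2[180:330,215:395,::-1],(720,600),interpolation=cv2.INTER_CUBIC))"
```

```text
t 21.65 p [ 0.4734 -0.0119  0.4368] r [ 3.14e+00  1.00e-03 -9.93e-01] F [-0.9 -0.6 -0.4] M [-0.01  0.   -0.01] gap 0.0557
dial_grip [(array([ 0.475 , -0.0079,  0.1473]), 0.71)]
t 21.8 p [ 0.4737 -0.012   0.4364] r [ 3.14e+00  2.00e-03 -9.93e-01] F [ 0.9  0.2 -0. ] M [ 0.04 -0.02  0.02] gap 0.0557
```

View pics/w10.png

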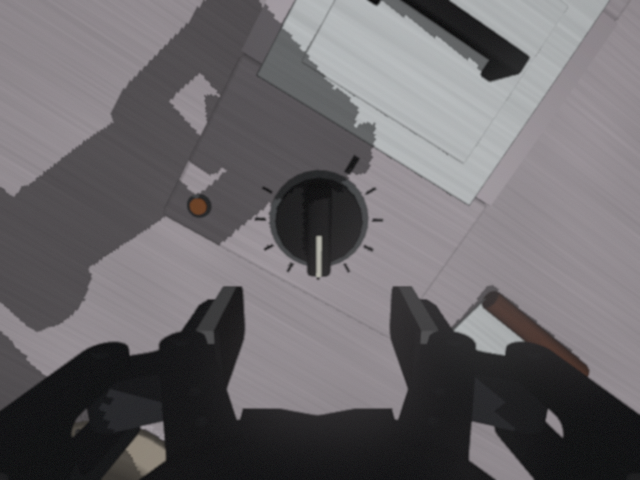

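View pics/z9.png

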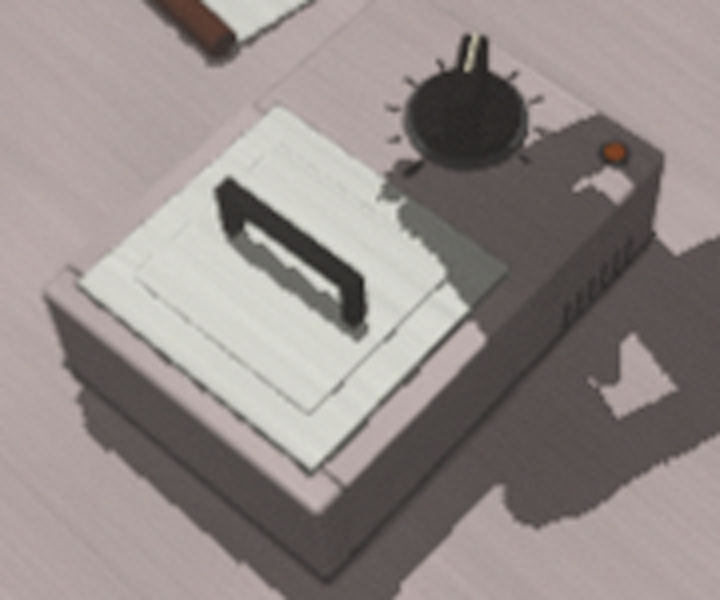

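```bash
python3 -c "
from h import *
st();print(workorder.finish_job())"
```

```text
t 21.8 p [ 0.4737 -0.012   0.4364] r [ 3.14e+00  2.00e-03 -9.93e-01] F [ 0.9  0.2 -0. ] M [ 0.04 -0.02  0.02] gap 0.0557
the job is handed in; nothing more can be done
None
```

The chocolate is in the pan, the lid is on, and the dial has been turned to off and then set five clicks up. I handed the job in at about 21.8 s; it reports no verdict.

- **Chocolate:** it lies flat and roughly centred on the pan floor. Before the lid went on, I measured it about 1–2 mm off centre.
- **Lid:** contact came at the height expected for a fully seated lid. Afterwards the scene image shows it level and matching the rim outline.
- **Dial:** I turned it back until the off stop pushed back (about 0.87 N m), then 2.63 rad clockwise. In the last wrist image, the pointer covers the fifth mark, with four marks between it and the off mark and four beyond.
- **Bystanders:** nothing was moved near the scraper or the sieve.
- **End state:** the gripper is open and clear of everything, and the measured force is near zero.

The only disagreement was that the top and wrist cameras differed by 2–5 mm on positions. I used values in between, checked against the measured grips.

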